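# Slide the boxed cake down the pick-up lane

## Task

Push the boxed cake, which stands askew before the open end of the pick-up lane, straight down the lane between the two metal rails until its leading end is up against the wooden end stop (within a centimetre). Only push it, calmly, with the fingers: never lift it, and let neither the box nor the robot touch either rail. Leave everything else on the counter where it stands.

Things in the scene. Friction and masses are not known exactly. Their poses are not given: they have to be found in the camera images.
- cake_box: closed cardboard cake carton, too wide to grasp: 120 mm long (its x), 90 mm wide (its y), 55 mm tall, about 0.35 kg (varies). Origin at the centre of its underside, z up. It stands loose on the lane's board, before the mouth, up to 40 mm off the centreline and up to 0.3 rad askew, its +x end towards the lane. It slides on the board with ordinary friction and stops when it is no longer pushed.
- lane: fixed dark board, 440 mm long (its x), 220 mm wide (its y), 12 mm thick, lying on the counter; origin at the centre of its underside. The lane runs along its +x on the board's centreline, from the mouth at x = 0 to a wooden end stop (40 mm tall, as wide as the lane) whose inner face is at x = 190 mm. The half of the board at x below 0 is open: no rails, room to push the box from its sides and from behind. The board's place and yaw vary.
- rail_left: left guide rail (lane's +y side), aluminium, fixed to the board: 200 mm long (x), 8 mm thick, standing 30 mm above the board; origin at the middle of its lower edge, at lane x = 100, y = +63 mm. Its inner face is at y = +59 mm; the lane is thus 118 mm wide inside, 14 mm more on each side than the box. Must not be touched.
- rail_right: right guide rail, the mirror image at lane y = -63 mm, inner face at y = -59 mm. Must not be touched.
- lane_mouth (a point): point on the board's top face, on the centreline, where the rails begin; axes as the lane's (+x into the lane)
- lane_home (a point): point on the board's top face, on the centreline, where the box's origin lies when the box is against the end stop (130 mm beyond the mouth); axes as the lane's
- mug: white mug, 76 mm across, 80 mm tall; bystander, stands loose on the counter, to be left alone; origin at the centre of its underside
- jam_jar: amber glass jam jar with a brass cap, 60 mm across, 85 mm tall; bystander, stands loose on the counter, to be left alone; origin at the centre of its underside
- small_box: small cardboard carton, 50 x 50 x 40 mm tall; bystander, stands loose on the counter, to be left alone; origin at the centre of its underside
- cake_slice: spatula lying flat on the counter; bystander, loose, to be left alone
- bowl: white bowl, 120 mm across, 50 mm tall; bystander, stands loose on the counter, to be left alone; origin at the centre of its underside
- tea_tin: steel tin, 70 mm across, 110 mm tall; bystander, stands loose on the counter, to be left alone; origin at the centre of its underside
- brass_plate: brass plate, 130 mm across, 20 mm tall; bystander, stands loose on the counter, to be left alone; origin at the centre of its underside
Things that resemble listed ones, but are neither listed nor needed, are in the scene too. What is shaped like the cake_box but green or pink is not meant.

How it is judged (in metres and radians):
On the way:
1. the box's leading end is between the rails (x of cake_box in the frame of lane_mouth between -0.04 and 0.08 m and y of cake_box in the frame of lane_mouth between -0.015 and 0.015 m), for 0.1 s.
At the end, for the whole second after the job is handed in: the box stands flat on the board between the rails, its leading end within 12 mm of the end stop, within 15 mm of the centreline and 0.15 rad of the lane's direction, at rest (x of cake_box in the frame of lane_home between -0.012 and 0.004 m and y of cake_box in the frame of lane_home between -0.015 and 0.015 m and z of cake_box in the frame of lane_home below 0.004 m and angle between the x axis of cake_box and the x axis of lane, either way round below 0.15 rad and angle between cake_box's own z axis and vertical below 0.05 rad and linear speed of cake_box below 0.01 m/s); the robot touches nothing.
It fails at once if either rail is touched (by the box, the robot or anything else) (contact force between any of rail_left, rail_right and anything else above 0.3 N).
It fails at once if the box is lifted or tipped (more than 8 mm off the board or 0.15 rad) (z of cake_box in the frame of lane_mouth above 0.008 m or angle between cake_box's own z axis and vertical above 0.15 rad).
It fails at once if the box leaves the board's top (z of cake_box in the frame of lane_mouth below -0.006 m).
It fails at once if the box is shoved faster than 0.5 m/s (linear speed of cake_box above 0.5 m/s).
It fails at once if another thing on the counter is displaced by more than 15 mm (distance of any of mug, jam_jar, small_box, cake_slice, bowl, tea_tin, brass_plate from where it was at the start of the episode above 0.015 m).
It also fails if it takes over 72 s, if anything falls off the work surface, if the arm or the gripper's body presses on something with over 40 N, if the wrist force passes 120 N, or if a joint passes its speed limit or range.

## Robot

A 7-joint arm with a two-finger parallel gripper is mounted at the origin on the work surface. World frame = base frame: x ahead of the robot, y to its left, z up, the work surface at z = 0. Lengths are in mm, angles in rad, forces in N, time in s.
With the tool pointing down it reaches from about 425 to 875 mm from the base axis. Payload 8.4 kg.
Tool frame: the origin (TCP) lies between the finger pads; the fingertips stand ctrl.finger_overhang ahead of it and the grasp point (between the pads) lies 5 mm behind it (ctrl.finger_overhang is the distance from the TCP to the fingertips, in mm); z points along the fingers, y is the direction in which the jaws open and shut (so a half turn about z gives the same grasp; the last joint's range is limited). The gripper opens to 85 mm and grips with 20 to 120 N. Pads are 22 mm wide; open, the fingers measure 114 mm over their backs; the gripper's body (76 mm by 85 mm) begins 54 mm behind the grasp point. The pads swing forward as they close: fully open they stand 13 mm farther back than shut.
Start: joints at [-1.442, 0.333, 0.04, 1.465, -0.013, 1.343, -0.059], TCP at [146.796, 633.179, 245.308] pointing down, gripper open.
Joint ranges: [-2.58, 2.58], [-0.38, 2.09], [-1.3, 1.39], [0.25, 2.4], [-1.5, 4.64], [0.08, 2.09], [-2.65, 2.65]. Speed limits (rad/s): [2.22, 2.22, 2.79, 2.79, 3.14, 3.14, 3.14].

## Interface

Orientations are given as a unit quaternion [x, y, z, w].
In Python, from station import ctrl, vision, nets gives the robot as it stands. The module is installed in compiled form; this text tells all that it offers. Calls block until the motion is done:
- ctrl.goto(position, orientation): joint-space move of the TCP to a pose.
- ctrl.line_to(position, rot=None, v=150, contact_N=None): straight line of the TCP; rot=None keeps the orientation; v is the mean speed in mm/s. With contact_N (N) it stops when the force on the tool has changed by that much, and returns True; else False.
- ctrl.move_j(angles): joint-space move.
- ctrl.gripper_open() and ctrl.grab(): open the fingers fully, or close them until they stop; the grip force is fixed at half the most.
- ctrl.pause(seconds).
- ctrl.solve_ik(position, orientation): joint angles nearest the present ones, or None.
- ctrl.sense(): the state.
- vision.camera(name): name is "scene" or "top" or "wrist"; returns the picture (384x512x3 uint8, red, green, blue); there is no depth.
- vision.camera_params(name): a dict with "vfov" (degrees; the focal length in pixels is half the picture's height over the tangent of half this angle, whatever the lens; pixels are square), "cx", "cy" (the principal point, pixels), "k1" (the pictures are not rectified: a ray, as slopes to the right and down, at radius r is drawn at 1 + k1 r^2 times it, then the intrinsics apply), "R" (3x3) and "t" (3): a world point X has camera coordinates R X + t. Camera axes: x right, y down, z forward; pixel columns grow to the right and rows downward; lengths in mm; the calibration is good to about 2 mm. A picture is of the moment at which its call begins: read the wrist's pose just before it. camera_params takes no time and is no camera call; for the wrist camera it gives the pose at the moment of the call.
A pose or a line that the arm cannot do raises ctrl.Unreachable and nothing moves.
- ctrl.sign_off(): hands the job in, once; it reports no verdict.
Trained networks look in the newest picture that a camera, given by its name, has taken for a name from the list of things; names that differ only in an ending like _2 or _b are one class to them, and where a whole thing is asked for, a point or a joint stands for the part that bears it (a point fixed in the world has none). Each returns a list of dicts, best first, with "conf" (0 to 1); they miss things now and then, are a little off and sometimes report something else, mostly with a low value. They report only what shows in the picture. A call takes as long as a camera call. They do not tell look-alikes from the thing itself.
- nets.find_in(camera, thing): "xyz" ([x, y, z] in mm, in world coordinates, good to about 4 mm: the middle of the surface that is visible of it).
- nets.spot_point(camera, thing): "xyz" ([x, y, z] in mm, in world coordinates, good to about 4 mm: a listed point, or the origin of a listed thing).
The state is a dict: "time_s": time; "joints": joint angles; "joint_velocities": joint speeds; "effort": joint torques, N m; "tool_pos": TCP position; "tcp_rot": TCP orientation; "contact_force": force on the tool from outside, world axes, zero at the start; "wrist_torque": the same for the moment, N m; "grip_width": opening from 0.0 (shut) to 1.0 (fully open).
Only numpy, scipy, OpenCV 4.12 (cv2) and the standard library are available. Lean on these libraries where they do the work, as an engineer would, in place of code of your own. Each camera call takes 0.05 s, during which the arm holds its last target. There are 200 camera calls.

## Working session

There is one attempt and no reset: what is moved stays moved. The work goes in short steps, each a Python script; the robot and the scene stay as the last script left them, time stands still between calls to the robot, and variables do not carry over. Pictures are saved under pics/ and viewed, about 8 in all and at most 12, crops included, and the job is handed in when it is done.

```bash
mkdir -p pics
python3 - <<'E'
from station import ctrl,vision,nets
import cv2,numpy as np
for c in ["top","scene"]:
    im=vision.camera(c); cv2.imwrite(f"pics/{c}0.png",im[:,:,::-1])
    p=vision.camera_params(c); print(c,p)
    for t in ["cake_box","lane","rail_left","rail_right"]:
        print(t,[(np.round(d["xyz"]),round(d["conf"],2)) for d in nets.spot_point(c,t)][:4])
    for t in ["lane_mouth","lane_home"]:
        print(t,[(np.round(d["xyz"]),round(d["conf"],2)) for d in nets.spot_point(c,t)][:4])
print(ctrl.finger_overhang,ctrl.sense())
E
```

```text
top {'vfov': 48.06553898073034, 'cx': 253.35986494879972, 'cy': 182.83600161483645, 'k1': -0.08952241553204793, 'R': array([[-2.31618842e-05, -9.99989871e-01,  4.50074058e-03],
       [-9.74896625e-01, -9.79545533e-04, -2.22655813e-01],
       [ 2.22657967e-01, -4.39291393e-03, -9.74886728e-01]]), 't': array([ -16.62301074,  493.58395233, 1157.8825713 ])}
cake_box [(array([ 601., -281.,   -2.]), 0.86), (array([ 296., -223.,   -0.]), 0.71), (array([489., -46.,  10.]), 0.7), (array([ 217., -389.,   -0.]), 0.69)]
lane [(array([531.,  65.,  -2.]), 0.57)]
rail_left [(array([478., 167.,  13.]), 0.84)]
rail_right [(array([602., 154.,  12.]), 0.68)]
lane_mouth [(array([524.,  60.,  10.]), 0.75)]
lane_home [(array([546., 191.,  11.]), 0.61), (array([527.,  60.,  11.]), 0.32)]
scene {'vfov': 57.86634722761749, 'cx': 256.76112237800686, 'cy': 190.39501503873043, 'k1': -0.010069328415290126, 'R': array([[-0.88333994,  0.46834998,  0.01894316],
       [ 0.28129427,  0.56200093, -0.77783577],
       [-0.37494544, -0.6817648 , -0.62818204]]), 't': array([ 428.26112727,  -94.82007368, 1213.68798191]
[... 447 characters left out ...]
oints': array([-1.4421879 ,  0.33319985,  0.03994241,  1.46540076, -0.01343022,
        1.34329468, -0.05847019]), 'joint_velocities': array([ 0.00029767,  0.00169676, -0.00062509,  0.00073556,  0.00038942,
        0.00139858, -0.00064867]), 'effort': array([-4.26818269e-05, -6.58144069e+01,  1.36317149e+00, -4.05745196e+01,
        1.67173392e-02,  2.99058818e-03,  1.01477960e-05]), 'tool_pos': array([146.81982115, 633.17531127, 245.30819547]), 'tcp_rot': array([ 1.13681766e-01,  9.93517215e-01, -1.74998406e-05, -1.26045251e-05]), 'contact_force': array([-0.34951204, -0.00937771, -0.62188446]), 'wrist_torque': array([-0.00304312,  0.01694031, -0.00398763]), 'grip_width': 0.9961584228355075}
```

View pics/top0.png

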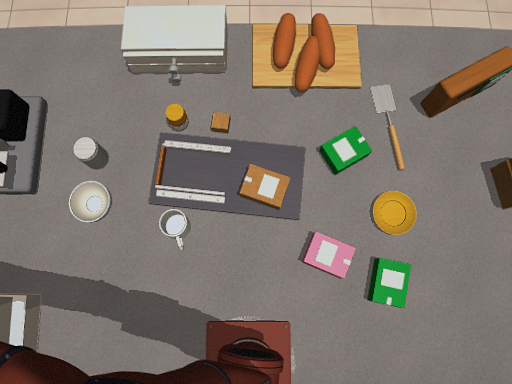

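View pics/scene0.png

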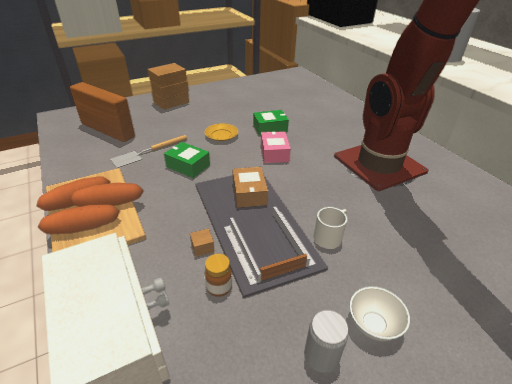

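The top view shows the brown box at about (265,186), with the lane's mouth at about (228,172) and its end stop at x≈160. The green and pink look-alikes are elsewhere. Next I'll fit the box and board poses by silhouette.

```bash
cat > h.py <<'E'
from station import ctrl,vision,nets
import cv2,numpy as np
from scipy.optimize import minimize
from scipy.spatial.transform import Rotation as Ro
def proj(P,p):
    c=np.atleast_2d(P)@np.array(p["R"]).T+p["t"]; s=c[:,:2]/c[:,2:]
    s=s*(1+p["k1"]*(s**2).sum(1,keepdims=True))
    return s*(192/np.tan(np.radians(p["vfov"]/2)))+[p["cx"],p["cy"]]
def corners(q,dim,z0):
    x,y,a=q; l,w,h=dim
    X=np.array([[i*l/2,j*w/2,z] for i in(-1,1) for j in(-1,1) for z in(z0,z0+h)])
    c,s=np.cos(a),np.sin(a)
    return X@np.array([[c,s,0],[-s,c,0],[0,0,1]])+[x,y,0]
def hullpx(q,dim,z0,p): return cv2.convexHull(proj(corners(q,dim,z0),p).astype(np.float32))
S=4
def fit(hull,q0,dim,z0,p):
    """silhouette fit: maximise IoU of the model's hull against the mask's hull"""
    hull=hull.reshape(-1,1,2).astype(np.float32); A=cv2.contourArea(hull)
    def cost(d):
        m=hullpx(np.array(q0)+d*[1,1,.01],dim,z0,p); I=cv2.intersectConvexConvex(m,hull)[0]
        return -I/(A+cv2.contourArea(m)-I)
    r=min((minimize(cost,[0,0,a],method="Nelder-Mead",options=dict(initial_simplex=np.array([[0,0,a],[10,0,a],[0,10,a],[0,0,a+10]]),maxiter=400)) for a in(-20,0,20)),key=lambda r:r.fun)
    return np.array(q0)+r.x*[1,1,.01],-r.fun
def blob(mask,near):
    n,lab,st,cen=cv2.connectedComponentsWithStats(mask.astype(np.uint8))
    big=[i for i in range(1,n) if st[i,4]>200]
    i=min(big,key=lambda i:np.hypot(*(cen[i]-near)))
    c=cv2.findContours((lab==i).astype(np.uint8),cv2.RETR_EXTERNAL,cv2.CHAIN_APPROX_NONE)[0]
    return cv2.convexHull(np.vstack(c)),st[i,4]
def brown(im):
    h=cv2.cvtColor(im,cv2.COLOR_RGB2HSV)
    return (h[...,0]>4)&(h[...,0]<20)&(h[...,1]>100)&(h[...,2]>50)
def box(cam,q0,im=None):
    im=vision.camera(cam) if im is None else im; p=vision.camera_params(cam)
    h,_=blob(brown(im),proj([q0[0],q0[1],45],p)[0])
    return fit(h,q0,(120,90,55),12,p)
E
python3 - <<'E'
from h import *
for c,col in (("top",0),("scene",0)):
    im=vision.camera(c);p=vision.camera_params(c)
    q,s=box(c,[486,-48,1.25],im); print(c,"box",q,s)
    near=proj([535,110,12],p)[0]
    g=proj([[535,130,12]],p)[0].astype(int); ct=proj([[700,120,0]],p)[0].astype(int)
    b0=im[g[1],g[0]].astype(int);k0=im[ct[1],ct[0]].astype(int);print("board",b0,"counter",k0)
    d=np.abs(im.astype(int)-b0).sum(2); m=(d<25)
    m=cv2.morphologyEx(m.astype(np.uint8),cv2.MORPH_OPEN,np.ones((3,3)))
    cs=cv2.morphologyEx(m,cv2.MORPH_CLOSE,np.ones((13,13)))
    h,a=blob(cs,near); ql,sl=fit(h,[530,62,1.43],(440,220,12),0,p); print("lane",ql,sl,a)
    o=cv2.resize(im[:,:,::-1],None,fx=2,fy=2,interpolation=cv2.INTER_CUBIC)
    cv2.polylines(o,[(hullpx(ql,(440,220,12),0,p)*2).astype(int)],True,(0,255,255),1)
    cv2.polylines(o,[(hullpx(q,(120,90,55),12,p)*2).astype(int)],True,(255,255,0),1)
    ca,sa=np.cos(ql[2]),np.sin(ql[2])
    for s_ in(63,-63):
        e=corners([ql[0]+ca*100-sa*s_,ql[1]+sa*100+ca*s_,ql[2]],(200,8,30),12)
        cv2.polylines(o,[(cv2.convexHull(proj(e,p).astype(np.float32))*2).astype(int)],True,(0,0,255),1)
    cx,cy=(proj([530,62,12],p)[0]*2).astype(int)
    cv2.imwrite(f"pics/{c}1.png",o[max(cy-200,0):cy+200,max(cx-250,0):cx+250])
E
```

```text
top box [486.74713922 -48.38592711   1.22133254] 0.9707212067187495
board [91 84 88] counter [131 123 119]
lane [532.20353108  58.63930936   1.46406946] 0.9767675018185444 9114
scene box [486.4863071  -46.02901342   1.19162895] 0.9450651948445685
board [101  94  99] counter [151 142 136]
lane [525.3742903   54.3476354    1.46664389] 0.8573140985230314 6850
```

View pics/top1.png

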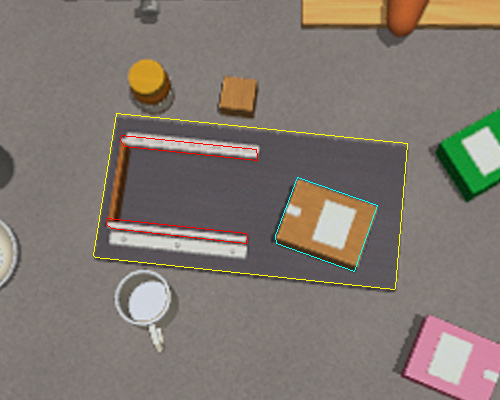

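View pics/scene1.png

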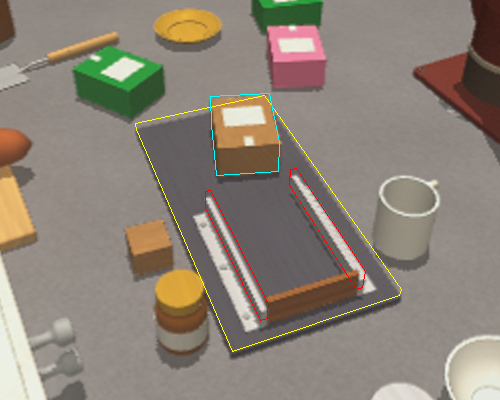

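The top-view fit lies on the board, box and rails. The scene lane fit is poor because the box hides a corner of the board. Next come an improved scene lane fit and a reach check for the side push.

```bash
cat >> h.py <<'E'
def down(phi,tilt=0):
    """tool z down, tool x at heading phi; tilt leans the tool z towards +tool x"""
    x=np.array([np.cos(phi),np.sin(phi),0]); z=np.array([0,0,-1.]); y=np.cross(z,x)
    R=Ro.from_matrix(np.c_[x,y,z])
    return (R*Ro.from_euler("y",tilt)).as_quat()
def W(L,x,y,z):
    c,s=np.cos(L[2]),np.sin(L[2]); return np.array([L[0]+c*x-s*y,L[1]+s*x+c*y,z])
def inlane(L,q):
    c,s=np.cos(L[2]),np.sin(L[2]); d=np.array(q[:2])-L[:2]
    return np.array([c*d[0]+s*d[1],-s*d[0]+c*d[1],q[2]-L[2]])
E
python3 - <<'E'
from h import *
# joint lane fit
res={}
for c in("top","scene"):
    im=vision.camera(c);p=vision.camera_params(c);qb,_=box(c,[486,-48,1.22],im)
    g=proj([[535,130,12]],p)[0].astype(int);b0=im[g[1],g[0]].astype(int)
    m=cv2.morphologyEx((np.abs(im.astype(int)-b0).sum(2)<25).astype(np.uint8),cv2.MORPH_OPEN,np.ones((3,3)))
    h,_=blob(cv2.morphologyEx(m,cv2.MORPH_CLOSE,np.ones((13,13))),proj([535,110,12],p)[0])
    hb,_=blob(brown(im),proj([486,-48,45],p)[0])
    H=cv2.convexHull(np.vstack([h,hb])).astype(np.float32);A=cv2.contourArea(H)
    res[c]=(p,H,A,corners(qb,(120,90,55),12))
def cost(d,cs=("top","scene")):
    t=0
    for c in cs:
        p,H,A,B=res[c];M=cv2.convexHull(proj(np.vstack([corners(np.array([530,60,1.455])+d*[1,1,.01],(440,220,12),0),B]),p).astype(np.float32))
        I=cv2.intersectConvexConvex(M,H)[0];t+=I/(A+cv2.contourArea(M)-I)
    return -t
for cs in(("top",),("scene",),("top","scene")):
    r=minimize(cost,[0,0,0],args=(cs,),method="Nelder-Mead",options=dict(initial_simplex=[[0,0,0],[8,0,0],[0,8,0],[0,0,5]]))
    print(cs,np.array([530,60,1.455])+r.x*[1,1,.01],r.fun)
L=np.array([530,60,1.455])
print("box in lane",inlane(L,[486.6,-47.5,1.21]))
s=ctrl.sense();T=Ro.from_quat(s["tcp_rot"]);pw=vision.camera_params("wrist")
C=-np.array(pw["R"]).T@pw["t"];print("wristcam in tool",T.inv().apply(C-s["tool_pos"]))
for y in(110,104,98,92):
  for ph in(-np.pi/2,np.pi/2):
    for ti in(0,.15,.3):
      for z in(44,150):
        j=ctrl.solve_ik(W(L,-114,y,z),down(L[2]+ph,ti if ph>0 else -ti))
        print(y,ph>0,ti,z,None if j is None else np.round(j,2))
E
```

```text
('top',) [532.20297369  58.63492659   1.46413324] -0.9755755233260213
('scene',) [525.43258496  54.35267363   1.46745129] -0.878745344001246
('top', 'scene') [527.34093942  58.58164588   1.4736713 ] -1.8330933260506788
box in lane [-111.79441955   30.68904949   -0.245     ]
wristcam in tool [  72.85680453    0.16499725 -128.77176495]
110 False 0 44 [-0.87  0.07  0.9   2.27 -0.08  0.83 -1.6 ]
110 False 0 150 [-0.86 -0.18  0.79  2.16  0.14  1.11 -1.82]
110 False 0.15 44 [-0.82  0.25  0.91  2.16 -0.24  0.99 -1.44]
110 False 0.15 150 [-0.88  0.    0.9   2.07 -0.02  1.23 -1.66]
110 False 0.3 44 [-0.73  0.4   0.87  2.05 -0.32  1.16 -1.36]
110 False 0.3 150 [-0.82  0.2   0.94  1.97 -0.16  1.36 -1.5 ]
110 True 0 44 [-0.95  0.08  0.99  2.27 -0.09  0.83  1.55]
110 True 0 150 [-1.02 -0.23  0.93  2.17  0.21  1.12  1.26]
110 True 0.15 44 [-0.81  0.25  0.9   2.16 -0.24  0.99  1.69]
110 True 0.15 150 [-0.95 -0.    0.97  2.07 -0.01  1.23  1.48]
110 True 0.3 44 [-0.73  0.4   0.88  2.05 -0.32  1.16  1.79]
110 True 0.3 150 [-0.84  0.2   0.95  1.97 -0.16  1.36  1.65]
104 False 0 44 [-0.86  0.09  0.9   2
[... 1423 characters left out ...]
-0.85  0.13  0.9   2.23 -0.14  0.83 -1.54]
92 False 0 150 [-0.86 -0.12  0.82  2.13  0.1   1.1  -1.77]
92 False 0.15 44 [-0.78  0.29  0.89  2.12 -0.27  1.01 -1.41]
92 False 0.15 150 [-0.87  0.07  0.92  2.03 -0.06  1.23 -1.6 ]
92 False 0.3 44 [-0.72  0.45  0.89  2.01 -0.36  1.18 -1.32]
92 False 0.3 150 [-0.8   0.26  0.94  1.93 -0.2   1.37 -1.46]
92 True 0 44 [-0.89  0.14  0.95  2.23 -0.16  0.83  1.62]
92 True 0 150 [-1.02 -0.16  0.97  2.13  0.15  1.11  1.33]
92 True 0.15 44 [-0.78  0.29  0.89  2.12 -0.27  1.01  1.73]
92 True 0.15 150 [-0.92  0.07  0.98  2.03 -0.07  1.23  1.55]
92 True 0.3 44 [-0.72  0.44  0.88  2.01 -0.35  1.18  1.81]
92 True 0.3 150 [-0.81  0.26  0.95  1.93 -0.2   1.37  1.69]
```

```bash
cat >> h.py <<'E'
def overlay(im,p,L,qb,fn,f=1.4):
    o=cv2.resize(im[:,:,::-1],None,fx=f,fy=f,interpolation=cv2.INTER_CUBIC)
    def pl(P,c): cv2.polylines(o,[np.round(cv2.convexHull(proj(P,p).astype(np.float32))*f).astype(int)],True,c,1)
    pl(corners(L,(440,220,12),0),(0,255,255)); pl(corners(qb,(120,90,55),12),(255,255,0))
    for s in(63,-63):
        w=W(L,100,s,0); pl(corners([w[0],w[1],L[2]],(200,8,30),12),(0,0,255))
    cv2.imwrite(fn,o)
E
python3 - <<'E'
from h import *
L=np.array([530,60,1.46])
ctrl.goto(W(L,-70,0,330),down(L[2])); ctrl.grab()
p=vision.camera_params("wrist");im=vision.camera("wrist")
np.savez("w.npz",im=im,**p)
print(p["vfov"],ctrl.sense()["time_s"],ctrl.sense()["tool_pos"])
overlay(im,p,L,[486.6,-47.5,1.21],"pics/w0.png")
E
```

```text
70.15282817187708 4.3667 [522.25379718  -9.5943177  330.00520337]
```

View pics/w0.png

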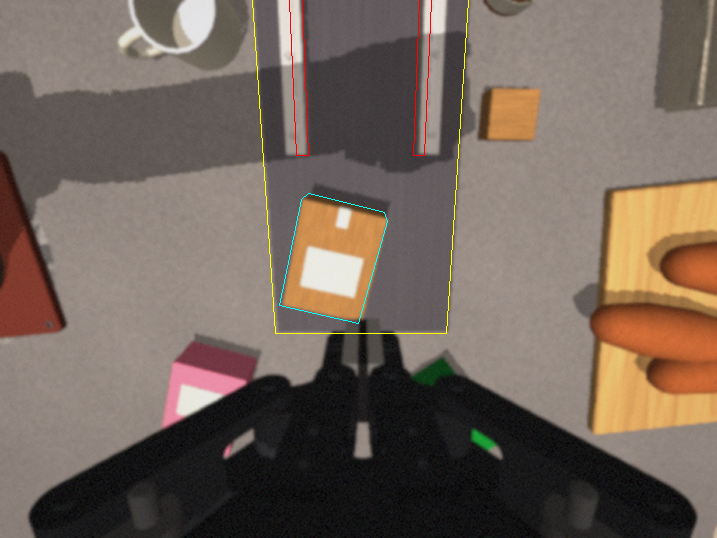

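The wrist view confirms the lane estimate (530, 60, 1.46): the overlay sits on the board, the rail mouths at (302,155) and (419,155), and the box. Next is the side push.

Run:
```python
from h import *
L=np.array([530,60,1.46]); b=inlane(L,[486.6,-47.5,1.21]); print("box",b)
xf=b[0]-4; q=down(L[2]+np.pi/2)
ctrl.goto(W(L,xf,106,150),q)
ctrl.line_to(W(L,xf,106,46),v=120)
print("clear side",ctrl.line_to(W(L,xf,59,46),v=40), ctrl.sense()["contact_force"],inlane(L,np.r_[ctrl.sense()["tool_pos"][:2],0]))
ctrl.line_to(W(L,xf,100,46),v=100)
for c in("scene","top"):
    r=box(c,[500,-47,1.4]); print(c,r,inlane(L,r[0]))
print(ctrl.sense()["time_s"])
```

```text
box [-111.63957751   31.24763564   -0.25      ]
clear side False [-0.80823409 -0.73519665  0.01497106] [-115.58636206   58.80093578   -1.46      ]
scene (array([518.0855689 , -45.33612145,   1.27656727]), np.float64(0.9488265893376578)) [-106.00761466    0.19438438   -0.18343273]
top (array([189.44282195, -33.53385979,   1.50261677]), np.float64(0.17694811106683145)) [-1.30615676e+02  3.28126987e+02  4.26167694e-02]
8.725
```

```bash
cat >> h.py <<'E'
L=np.array([530,60,1.46])
def look(fn=None):
    """rise, view from the wrist camera above the mouth; box pose in the lane frame"""
    ctrl.goto(W(L,-70,0,330),down(L[2]))
    p=vision.camera_params("wrist"); im=vision.camera("wrist")
    m=brown(im); m[228:]=False
    w=W(L,-105,0,0); h,_=blob(m,proj(W(L,-105,0,45),p)[0]); q,s=fit(h,[w[0],w[1],1.35],(120,90,55),12,p)
    if fn: overlay(im,p,L,q,fn)
    return inlane(L,q),s
E
python3 - <<'E'
from h import *
s=ctrl.sense()["tool_pos"]; ctrl.line_to(s+[0,0,150],v=200)
print(look("pics/w1.png")); 
for c in("scene","top"):
    w=W(L,-105,0,0); r=box(c,[w[0],w[1],1.35]); print(c,inlane(L,r[0]),r[1])
print(ctrl.sense()["time_s"])
E
```

```text
(array([-107.03548193,   -1.65326135,   -0.14428539]), np.float64(0.9874505096582602))
scene [-106.07633513    0.23537517   -0.18145378] 0.9507980660149904
top [-70.68179484 201.16354248   0.27578075] 0.041852109072433676
11.1083
```

View pics/w1.png

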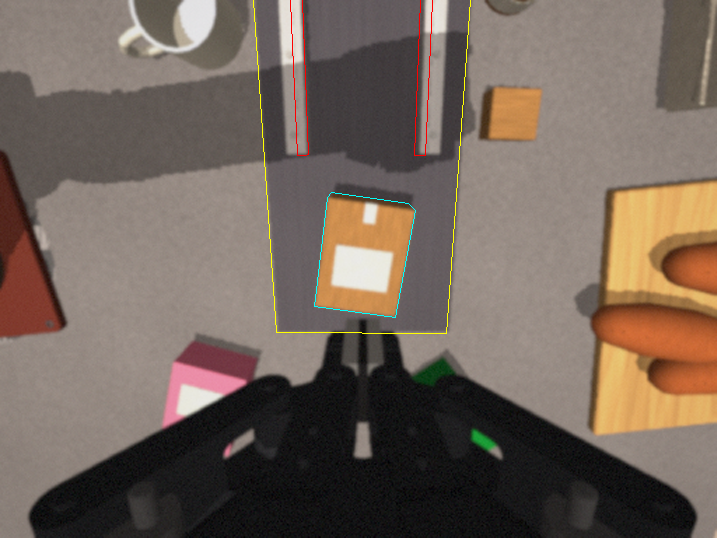

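The wrist fit gives the box at lane (-107, -1.7, -0.144 rad). The remaining yaw I take out with an off-centre push from behind.

Run:
```python
from h import *
q=down(L[2]); 
ctrl.goto(W(L,-200,-29,150),q)
ctrl.line_to(W(L,-200,-29,64),v=120)
ctrl.line_to(W(L,-166,-29,64),v=35)
ctrl.line_to(W(L,-190,-29,64),v=100); ctrl.line_to(W(L,-190,-29,150),v=200)
print(look("pics/w2.png")); print(ctrl.sense()["time_s"])
```

```text
(array([-9.22893093e+01,  3.48044073e+00, -6.07385443e-02]), np.float64(0.9890437420125662))
15.9
```

Run:
```python
from h import *
q=down(L[2]+np.pi/2)
ctrl.goto(W(L,-134,85,150),q)
ctrl.line_to(W(L,-134,85,46),v=120)
ctrl.line_to(W(L,-134,56,46),v=30)
ctrl.line_to(W(L,-134,80,46),v=100); ctrl.line_to(W(L,-134,80,150),v=200)
print(look("pics/w3.png")); print(ctrl.sense()["time_s"])
```

```text
(array([-9.02290566e+01, -1.99345409e+00,  3.45806733e-03]), np.float64(0.9817254606418483))
21.9833
```

```bash
sed -i 's/def look(fn=None):/def look(fn=None,bx=-105):/; s/W(L,-105,0,/W(L,bx,0,/g; s/1.35\],(120,90,55),12,p)$/1.46],(120,90,55),12,p)/' h.py
python3 - <<'E'
from h import *
q=down(L[2])
ctrl.goto(W(L,-180,-2,150),q)
ctrl.line_to(W(L,-180,-2,64),v=120)
ctrl.line_to(W(L,-119,-2,64),v=35)
ctrl.line_to(W(L,-140,-2,64),v=100); ctrl.line_to(W(L,-140,-2,150),v=200)
print(look("pics/w4.png",-47)); print(ctrl.sense()["time_s"])
E
```

```text
(array([-4.83325209e+01, -2.05906227e+00,  7.18143281e-04]), np.float64(0.9853427002927063))
27.375
```

View pics/w4.png

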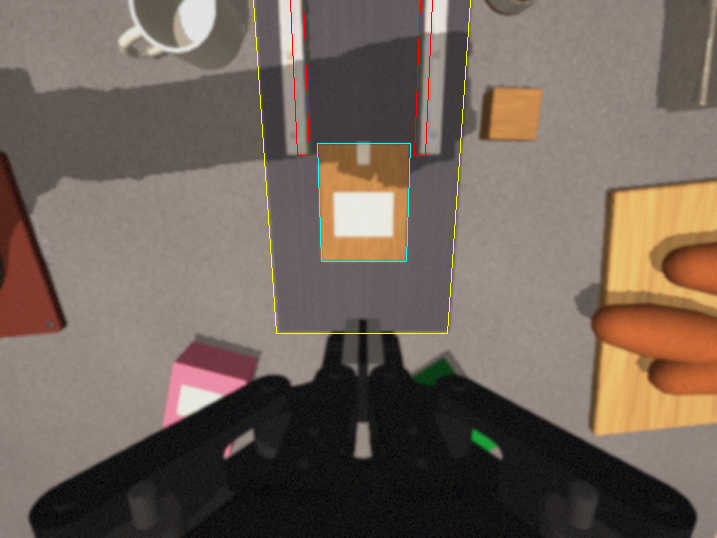

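The box is straight, with its front at the mouth and about equal gaps to both rails (overlay sides at 318 and 410 against rails at 309 and 414). I continue, with one check halfway.

Run:
```python
from h import *
q=down(L[2])
ctrl.goto(W(L,-140,-2,150),q)
ctrl.line_to(W(L,-140,-2,64),v=120)
ctrl.line_to(W(L,-40,-2,64),v=35)
ctrl.line_to(W(L,-60,-2,64),v=100); ctrl.line_to(W(L,-60,-2,150),v=200)
print(look("pics/w5.png",31)); print(ctrl.sense()["time_s"])
w=W(L,31,0,0); r=box("scene",[w[0],w[1],1.46]); print(inlane(L,r[0]),r[1])
```

```text
(array([ 3.10603047e+01, -1.96414550e+00,  4.33960534e-03]), np.float64(0.98812787690045))
33.775
[ 3.18058459e+01  2.05917546e-01 -2.85424168e-02] 0.9584285007349936
```

View pics/w5.png

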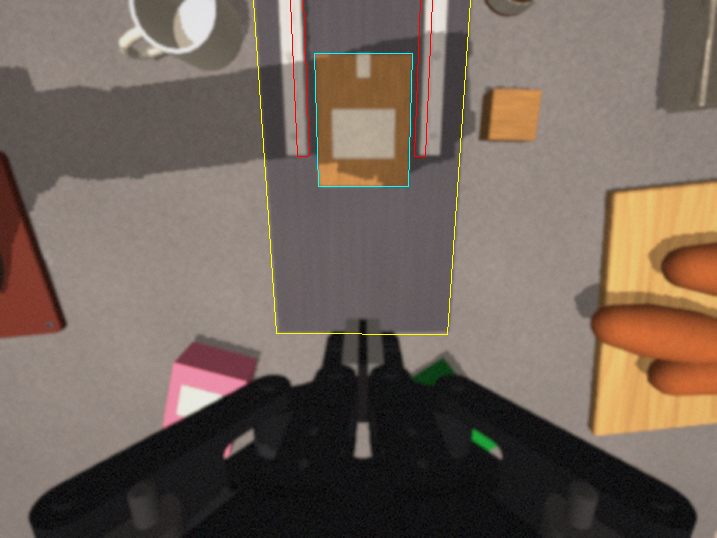

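Run:
```python
from h import *
q=down(L[2])
ctrl.goto(W(L,-60,-2,150),q)
ctrl.line_to(W(L,-60,-2,64),v=120)
ctrl.line_to(W(L,45,-2,64),v=35)
f0=ctrl.sense()["contact_force"]
h=ctrl.line_to(W(L,66,-2,64),v=12,contact_N=5)
s=ctrl.sense(); x=inlane(L,np.r_[s["tool_pos"][:2],0])[0]; print("hit",h,"tcp x",x,"box x",x+71,f0,s["contact_force"],s["time_s"])
ctrl.line_to(W(L,x-25,-2,64),v=80); ctrl.line_to(W(L,x-25,-2,200),v=200)
ctrl.goto(W(L,20,0,330),q)
p=vision.camera_params("wrist");im=vision.camera("wrist");w=W(L,130,0,0)
m=brown(im);u=proj(W(L,188.5,0,52),p)[0]; print("stop row",u)
hb,_=blob(m,proj(W(L,128,0,45),p)[0]); r=fit(hb,[w[0],w[1],1.46],(120,90,55),12,p); print(inlane(L,r[0]),r[1])
overlay(im,p,L,[*W(L,130,-2,0)[:2],1.46],"pics/w6.png")
print(ctrl.sense()["time_s"])
```

```text
hit True tcp x 60.19917882331806 box x 131.19917882331805 [ 0.24180543 -2.7284858   1.00777694] [ 0.58038639 -0.14189147  0.98000105] 39.8083
stop row [257.62198852  34.4621066 ]
[ 1.34834502e+02 -1.67923794e+00  9.30661061e-04] 0.8745794638014374
41.725
```

View pics/w6.png

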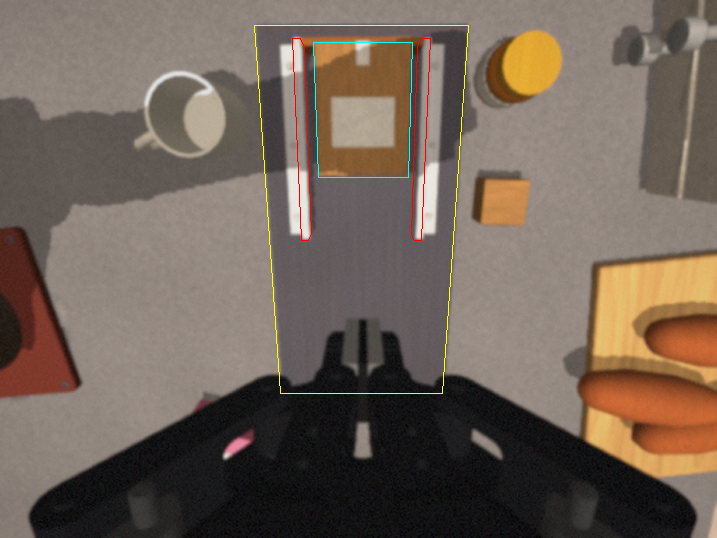

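```bash
python3 -c "
from station import ctrl
ctrl.pause(0.3); ctrl.sign_off(); print(ctrl.sense()['time_s'])"
```

```text
the job is handed in; nothing more can be done
the job is handed in; nothing more can be done
```

The cake box is at the end stop, about 2 mm off the centreline and parallel to the lane. I handed the job in at about 42 s; no verdict is reported.

I straightened and centred the box with two pushes on its side and one off-centre push from behind. I then pushed it down the lane from behind with the closed fingers, keeping the fingertips about 8 mm above the rails.

**Last checks**
- **End stop:** The final slow push stopped on contact with the box at about 131 mm (130 mm is home). In the last picture the front of the box touches the stop.
- **Position in the lane:** The halfway wrist fit gave y ≈ -2 mm and yaw ≈ 0.004 rad. The scene camera gave y ≈ 0.2 mm and -0.03 rad, but its yaw had read about 0.03 rad too low before.
- **Bystanders and arm:** In the last picture the mug, jar and small box look undisturbed. I did not measure any of the bystanders. The arm was well clear above the box.

**Checks that disagreed or failed**
- **Last silhouette fit:** It read x = 135 mm with a low match (0.87), because the brown stop merged with the box outline. I disregarded it.
- **Lane model:** The rail overlay in that picture was about 3–4 mm off along the lane, which is within the tolerance.
- **Top camera:** It could not find the box in two checks after the first push, so I relied on the wrist camera from then on.

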